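# Mix a bottle of coating on the bench vortex mixer

## Task

The coating in the medium-height white bottle with the wide ribbed cap has settled: mix it on the vortex mixer, which runs while its rubber platform is pushed fully down. First turn the mixer's speed dial until its pointer is at the long mark; then hold the bottle upright on the middle of the platform, press the platform fully down with it and keep it down for at least two seconds, and stand the bottle back in its own place in the blue tray. Keep the bottle upright all the while and leave everything else on the bench as it is.

Things in the scene. Friction and masses are not known exactly. Their poses are not given: they have to be found in the camera images.
- mixer: Vortex mixer, white, 210 (its x) x 140 (y) x 97 mm high, fixed to the bench left or right. Origin: under the middle of the housing; x points to its rear, z up. The front half of its top is a grey panel rising rearward at 12 deg (0.21 rad) from 75 mm high at x = -105 mm to 97 mm at x = 0; the rear half is a flat deck carrying the round platform at x = +45 mm.
- platform_top (a point): Middle of the top face of the mixer's sprung platform, a flat black rubber disc 76 mm across and 10 mm thick; 130 mm above the bench when up. It goes down with the platform.
- platform (a joint): How far the platform is pushed down, m: 0 up, 0.008 fully down on its stop. Its spring pushes back with 5 N at the start of the travel and 9 N at the end, so the bottle's weight alone does not sink it; the mixer runs above 0.0065.
- dial (a joint): Angle of the mixer's speed dial, rad, range 0 to 4.71, growing clockwise as seen looking at the panel; stays where it is left (friction 0.05 N m). The pointer points straight uphill (to the mixer's rear) at 2.356 and at the long mark at 3.0. It starts between 1.0 and 2.3.
- dial_grip (a point): Dial's axis at grip height, 20 mm out from the panel (9 mm below the top of the bar), 57 mm ahead of the mixer's origin. Black skirt 58 mm across, 7 mm thick, on it a bar grip 54 long, 13 wide, 22 mm high, white line along the pointer half of its top. Axes: x along the bar to the pointer end, z out of the panel (12 deg from vertical, leaning to the mixer's front). Over 40 mm free around the bar.
- dial_mark (a point): Outer end of the long white mark on the panel, 53 mm from the dial's axis, in the panel's face; short white scale marks stand all round the dial, this is the only long one (17 mm).
- tray: Shallow blue tray, 190 (its x) x 230 (y) x 32 mm high, walls and floor 4 mm, fixed to the bench on the other side from the mixer. Origin: under its middle. Four containers stand in it, two by two in any order, about 40 mm either way along its x and 52 mm along its y from its middle: more finger room along its y.
- mix_bottle: The bottle to mix: medium-height white plastic bottle with a wide ribbed cap, closed, 108 mm high. Straight body 58 mm across up to 72 mm, shoulder to a 40 mm neck at 86 mm, cap 46 mm across from 86 to 108 mm. Origin: middle of its underside, z up. 0.15 to 0.31 kg.
- tall_bottle: Bystander in the tray: slim white bottle 52 mm across and 154 mm high with a small cap 28 mm across. Origin: middle of its underside, z up.
- jar: Bystander in the tray: low white jar with full-width lid, 66 mm across, 62 mm high. Origin: middle of its underside, z up.
- tin: Bystander in the tray: flat-sided metal can 40 (x) x 60 (y) x 100 mm with a small black cap to 114 mm. Origin: middle of its underside, z up.
- spool_stand: Bystander between mixer and tray: solder spools on a spindle, base 80 mm across, spools 62 mm across, 170 mm high. Origin: middle of its underside, z up.
- carton: Bystander: white carton with lid, 79 x 114 x 56 mm, in front of the robot. Origin: middle of its underside, z up.
- driver: Bystander: screwdriver 190 mm long lying on the bench near the robot, to its left, handle nearer the robot's midline. Origin: under its middle, x along it.
- tape_roll: Bystander: roll of amber tape lying flat, 96 mm across, 24 mm high, near the robot, to its right. Origin: middle of its underside, z up.
- multimeter: Bystander: hand multimeter lying face up, 80 x 165 x 44 mm, beyond the work area on the left. Origin: middle of its underside, z up.
Not all that is in view belongs to the job. What is shaped like the mix_bottle but brown or pink is not meant.

How it is judged:
By the outcome, as a careful person would: the job done as asked, in the order asked, and still so for the second after the job is handed in, with the robot touching nothing.
It also fails if it takes over 72 s, if anything falls off the work surface, if the arm or the gripper's body presses on something with over 40 N, if the wrist force passes 120 N, or if a joint passes its speed limit or range.

## Robot

A 7-joint arm with a two-finger parallel gripper is mounted at the origin on the work surface. World frame = base frame: x ahead of the robot, y to its left, z up, the work surface at z = 0. Lengths are in m, angles in rad, forces in N, time in s.
With the tool pointing down it reaches from about 0.4 to 0.85 m from the base axis. Payload 10.4 kg.
Tool frame: the origin (TCP) lies at the very end of the fingers, on their centre line; the grasp point (between the pads) lies 19 mm behind it (manip.grip_point_offset is the distance from the TCP to the grasp point, in m); z points along the fingers, y is the line along which they close (so a half turn about z gives the same grasp; the last joint's range is limited). The gripper opens to 85 mm and grips with 20 to 120 N. Pads are 22 mm wide; open, the fingers measure 114 mm over their backs; the gripper's body (76 mm by 85 mm) begins 54 mm behind the grasp point. The pads swing forward as they close: fully open they stand 13 mm farther back than shut.
Start: joints at [-1.295, 0.332, -0.065, 1.46, 0.022, 1.35, -0.088], TCP at [0.184, 0.597, 0.231] pointing down, gripper open.
Joint ranges: [-2.6, 2.6], [-0.5, 2.12], [-1.47, 1.34], [0.16, 2.42], [-1.27, 4.41], [0.06, 2.06], [-2.6, 2.6]. Speed limits (rad/s): [2.22, 2.22, 2.79, 2.79, 3.14, 3.14, 3.14].

## Interface

Orientations are given as a unit quaternion [x, y, z, w].
In Python, from workcell import manip gives the robot as it stands. The module is installed in compiled form; this text tells all that it offers.
- The arm moves only by the tool step_arm, never from a script. Its argument "moves" is a list of rows, each a list of 7 numbers: the closure, from 0 (fully open) to 1 (shut), then the shift along the world's x, y, z in mm, then the turn, a rotation vector about the world's x, y, z in rad. In form: [[grip, tx, ty, tz, ax, ay, az], ...]. A call has 1 to 10 rows; each row is the pose to reach, as a shift and turn from the pose commanded when the call began; what a row does not reach only later rows make up. A row lasts 1/10 s, in which the tool goes at most 50 mm and 8.59 degrees, less where a joint would pass 70% of its speed; a pose out of reach is approached as far as the arm can. A call with a gripper value outside its range is refused whole. The fingers move at their own pace and stop on an object; "grip_force" is the grip in N (left out, the last holds). Time passes only in rows, so rows that repeat a pose let the fingers close. It gives the time, the measured TCP pose, the force, the opening and the grip force at its end, in the units of the state.
- manip.get_obs(): the state, without advancing time (a new reading comes with each control period).
- manip.camera(name): name is "side" or "top"; returns a dict with "image" (400x640x3 uint8, blue, green, red), "K" (3x3 intrinsics, pixels), "dist_coeffs" ([k1, k2, p1, p2, k3] as OpenCV has them; the pictures are not rectified), "rvec" (rotation vector, rad) and "tvec" (3), from world to camera coordinates, as OpenCV has them. Camera axes: x right, y down, z forward; pixel columns grow to the right and rows downward; lengths in m; the calibration is good to about 2 mm. A picture is of the moment at which its call begins. There is no depth.
- manip.hand_in(): hands the job in; it is judged then, once.
The state is a dict: "clock": time; "joint_pos": joint angles; "joint_velocities": joint speeds; "tau": joint torques, N m; "position": TCP position; "ee_rot": TCP orientation; "ft_force": force on the tool from outside, world axes, zero at the start; "torque": the same for the moment, N m; "grip_width": opening from 0.0 (shut) to 1.0 (fully open); "grasp_force": force on a finger pad.
Only numpy, scipy, OpenCV 4.12 (cv2) and the standard library are available. Lean on these libraries where they do the work, as an engineer would, in place of code of your own. Each camera call takes 0.05 s, during which the arm holds its last target. There are 200 camera calls.

## Working session

There is one attempt and no reset: what is moved stays moved. The work goes in short steps, Python scripts to look and compute and a tool call to move; the robot and the scene stay as the last step left them, time stands still between calls to the robot, and variables do not carry over. Pictures are saved under pics/ and viewed, at most 11 in all, crops included, and the job is handed in when it is done.

Besides the shell and the picture viewer there is one more tool, called after "Call:" by a JSON object that holds its "op" and its "data", one argument or row to a line. step_arm: Moves the arm, as the interface text tells. Its arguments: {"type":"object","properties":{"moves":{"type":"array","items":{"type":"array","items":{"type":"number"}}},"grip_force":{"type":"number"}},"required":["moves"]}

```bash
mkdir -p pics; cat > h.py <<'E'
import numpy as np, cv2
from workcell import manip
def cam(n):
    c=manip.camera(n); c={k:np.array(v) for k,v in c.items()}
    R=cv2.Rodrigues(c['rvec'].astype(float))[0]; c['R']=R; c['o']=-R.T@c['tvec'].ravel(); return c
def ray(c,uv):
    p=cv2.undistortPoints(np.array(uv,float).reshape(-1,1,2),c['K'],c['dist_coeffs']).reshape(-1,2)
    return np.c_[p,np.ones(len(p))]@c['R']
def onz(c,uv,z):
    d=ray(c,uv); return c['o']+d*((z-c['o'][2])/d[:,2])[:,None]
def proj(c,P): return cv2.projectPoints(np.array(P,float).reshape(-1,1,3),c['rvec'],c['tvec'],c['K'],c['dist_coeffs'])[0].reshape(-1,2)
E
python3 - <<'E'
from h import *
for n in('top','side'):
    c=cam(n); cv2.imwrite(f'pics/{n}0.png',c['image']); np.savez(f'{n}0.npz',**c); print(n,c['o'],c['R'][2])
o=manip.get_obs(); print(o['clock'],o['position'],o['ee_rot'],o['grip_width'],o['ft_force'],manip.grip_point_offset)
E
```

```text
top [0.41653228 0.10049532 1.28369769] [ 0.10481685  0.00105447 -0.99449098]
side [0.0775966  0.92071752 1.28411069] [ 0.29860857 -0.53861822 -0.78785997]
0.1 [0.18389258 0.59699089 0.23059242] [ 1.48823259e-01  9.88863606e-01 -6.36061424e-04 -4.97940834e-05] 1.0010394485914622 [0.27295912 0.50128678 0.00479145] 0.0187
```

View pics/top0.png

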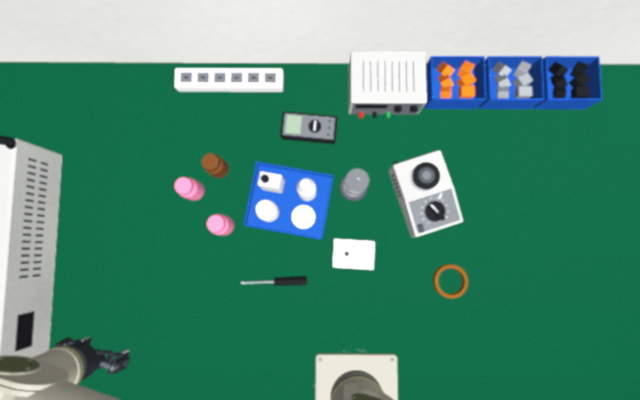

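View pics/side0.png

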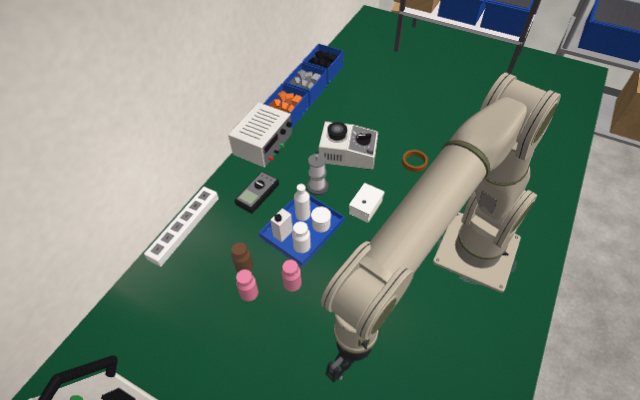

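The top view shows the tray at (290,200), with the mixer at (427,193) and its dial at (435,211). In the side view the wide-cap bottle is the near one in the tray (301,236), which is (267,210) in the top view. The tall bottle, tin and jar fill the other places.

```bash
python3 - <<'E'
from h import *
t=cv2.imread('pics/top0.png'); s=cv2.imread('pics/side0.png')
r=lambda i,x,y,w,h:cv2.resize(i[y:y+h,x:x+w],(400,300),interpolation=cv2.INTER_CUBIC)
a=np.hstack([r(t,240,155,100,75),cv2.resize(t[145:242,380:472],(400,300)) if 0 else r(t,370,150,120,90)])
b=np.hstack([r(s,255,180,100,75),r(s,310,110,80,60)])
cv2.imwrite('pics/crop0.png',np.vstack([a,b]))
E
```

```text
(no output)
```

View pics/crop0.png

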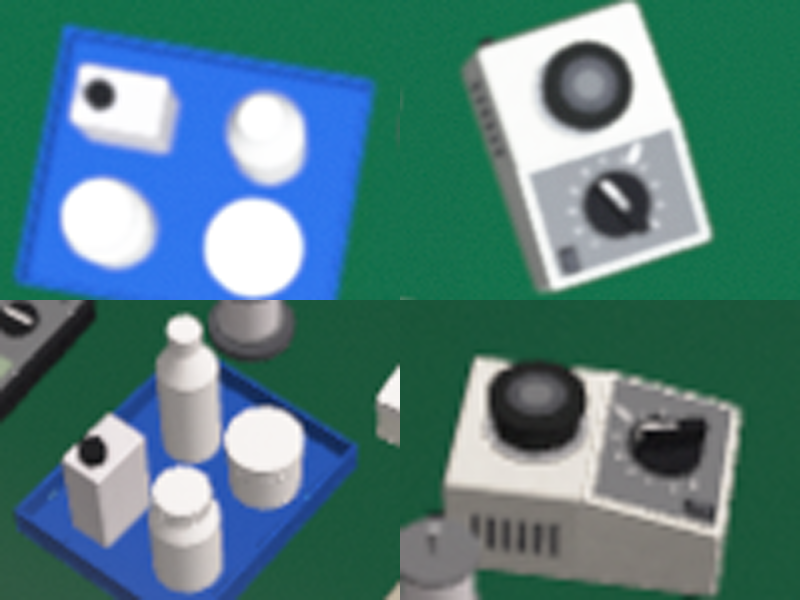

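The crops confirm the mix bottle at the tray's near left. The dial pointer points up-left, with its white end at about (429,204), and the long mark is at about (440,195).

```bash
cat > m.py <<'E'
from h import *
T=dict(np.load('top0.npz')); S=dict(np.load('side0.npz'))
tc=lambda p:[(370+(x-400)/3.3333,150+y/3.3333) for x,y in p]
sc=lambda p:[(310+(x-400)/5,110+(y-300)/5) for x,y in p]
f=lambda a:np.round(np.array(a)*1000,1).tolist()
deck=onz(T,tc([(634,2),(485,48),(680,124),(527,180)]),.097)
fr=onz(T,tc([(550,290),(712,238)]),.075)
print('deck rr,rl,mr,ml',f(deck),'front l,r',f(fr)); print('width',np.linalg.norm(deck[0]-deck[1]),np.linalg.norm(fr[0]-fr[1]))
# platform, dial: dark masks
def blob(c,roi,thr):
    x,y,w,h=roi; g=cv2.resize(c['image'][y:y+h,x:x+w],None,fx=8,fy=8,interpolation=cv2.INTER_CUBIC).max(2)
    m=(g<thr).astype(np.uint8); cs=cv2.findContours(m,cv2.RETR_EXTERNAL,cv2.CHAIN_APPROX_NONE)[0]
    k=max(cs,key=cv2.contourArea).reshape(-1,2); return (k+.5)/8-.5+[x,y]
for n,c,roi in(('T',T,(408,158,36,34)),('S',S,(322,118,36,32))):
    k=blob(c,roi,120); e=cv2.fitEllipse(k.astype(np.float32)); print('plat',n,e,f(onz(c,[e[0]],.130)),f(onz(c,[e[0]],.125)))
p=onz(T,blob(T,(408,158,36,34),120),.128); print('plat circ mm',f(cv2.minEnclosingCircle(p[:,:2].astype(np.float32)*1)[0]),cv2.minEnclosingCircle(p[:,:2].astype(np.float32))[1])
# panel pts by hand: pointer tip/base of white line top (29mm out), mark ends, dial
print('line',f(onz(T,tc([(600,181),(630,211)]),.086+.029)),'mark',f(onz(T,tc([(638,147),(626,166)]),.095)))
# bottle
def white(c,roi,th,seed):
    x,y,w,h=roi; im=cv2.resize(c['image'][y:y+h,x:x+w],None,fx=8,fy=8,interpolation=cv2.INTER_CUBIC)
    m=(im.min(2)>th).astype(np.uint8); n,l,st,ce=cv2.connectedComponentsWithStats(m); i=l[int((seed[1]-y)*8),int((seed[0]-x)*8)]
    k=max(cv2.findContours((l==i).astype(np.uint8),cv2.RETR_EXTERNAL,cv2.CHAIN_APPROX_NONE)[0],key=cv2.contourArea).reshape(-1,2); return (k+.5)/8-.5+[x,y]
print('cap gray',S['image'][220:256:2,300,1],S['image'][228,288:316:2,1])
for th in(215,225,232):
    k=white(S,(285,215,32,40),th,(300,228)); e=cv2.fitEllipse(k.astype(np.float32)); print('cap S',th,e,f(onz(S,[e[0]],.112)))
k=white(T,(250,195,32,32),150,(267,210)); e=cv2.fitEllipse(k.astype(np.float32)); print('bot T',e,f(onz(T,[e[0]],.112)),f(onz(T,[e[0]],.076)),f(onz(T,[k.min(0),k.max(0)],.09)))
im=T['image'].astype(int); m=((im[:,:,0]>im[:,:,2]+60)).astype(np.uint8); m[:140]=0; m[:,350:]=0
k=max(cv2.findContours(m,cv2.RETR_EXTERNAL,cv2.CHAIN_APPROX_NONE)[0],key=cv2.contourArea)
b=cv2.boxPoints(cv2.minAreaRect(cv2.convexHull(k))); P=onz(T,b,.03); print('tray',f(P),np.linalg.norm(P[0]-P[1]),np.linalg.norm(P[2]-P[1]),P.mean(0))
from scipy.spatial.transform import Rotation as R
print(R.from_quat(manip.get_obs()['ee_rot']).as_matrix().round(3).tolist())
E
python3 m.py
```

```text
deck rr,rl,mr,ml [[688.3, -230.5, 97.0], [648.7, -105.4, 97.0], [585.5, -266.2, 97.0], [538.2, -138.6, 97.0]] front l,r [[448.3, -160.7, 75.0], [492.4, -297.1, 75.0]]
width 0.13123067509357775 0.14331025905637804
plat T ((425.5666198730469, 175.4324493408203), (26.066003799438477, 26.643875122070312), 77.77352142333984) [[612.4, -180.3, 130.0]] [[613.3, -181.5, 125.0]]
plat S ((338.2371826171875, 126.74398803710938), (24.133607864379883, 34.8145751953125), 81.10855865478516) [[610.7, -193.9, 130.0]] [[613.0, -198.7, 125.0]]
plat circ mm [612.5, -180.8] 0.03704141825437546
line [[535.8, -194.3, 115.0], [511.5, -218.1, 115.0]] mark [[566.4, -231.5, 95.0], [550.5, -221.1, 95.0]]
cap gray [116 236 243 243 243 243 242 154 169 212 207 148 148 148 147 146 132  89] [185 183 151 241 242 243 243 244 244 244 121  87  87 128]
cap S 215 ((300.0559387207031, 227.41653442382812), (11.369585037231445, 13.776983261108398), 91.93035888671875) [[520.2, 255.1, 112.0]]
cap S 225 ((300.0400085449219, 227.37364196777344), (11.04710578918457, 13.390477180480957), 91.26235961914062) [[520.3, 255.0, 112.0]]
cap S 232 ((300.04119873046875, 227.32260131835938), (10.732836723327637, 13.029341697692871), 91.06658172607422) [[520.4, 254.9, 112.0]]
bot T ((266.5348815917969, 210.30160522460938), (21.068984985351562, 24.76984405517578), 125.50403594970703) [[517.8, 248.9, 112.0]] [[520.9, 253.4, 76.0]] [[551.1, 284.7, 90.0], [488.6, 218.6, 90.0]]
tray [[477.3, 332.5, 30.0], [676.8, 301.8, 30.0], [634.3, 60.0, 30.0], [436.2, 94.6, 30.0]] 0.2018995642244563 0.24547462996466 [0.55613785 0.19725033 0.03      ]
[[-0.956, 0.294, -0.0], [0.294, 0.956, -0.001], [-0.0, -0.001, -1.0]]
```

```bash
cat > g.py <<'E'
from h import *
from scipy.spatial.transform import Rotation as R
yaw=.298; M=np.array([567,-199.5,0.]); th=.21
mx=np.array([np.cos(yaw),np.sin(yaw),0]); n=-np.sin(th)*mx+np.array([0,0,np.cos(th)]); u=np.cos(th)*mx+np.array([0,0,np.sin(th)])
grip=M-57*mx+np.array([0,0,105.5])
def Rdial(a): # tool x along bar for dial angle a
    b=R.from_rotvec(n*(2.356-a)).apply(u); return R.from_matrix(np.c_[b,np.cross(-n,b),-n])
def Rdown(y): return R.from_matrix([[np.cos(y),np.sin(y),0],[np.sin(y),-np.cos(y),0],[0,0,-1]])
def rel(P,Rt):
    o=manip.get_obs(); print('shift',(np.array(P)-o['position']*1000).round(1),'turn',(Rt*R.from_quat(o['ee_rot']).inv()).as_rotvec().round(3),'| t',o['clock'],'pos',(o['position']*1000).round(1),'q',np.round(o['joint_pos'],2),'f',np.round(o['ft_force'],1),'gw',round(o['grip_width'],3))
E
echo
```

Call:
{"op": "step_arm", "data": {
  "moves": [
    [0, 266, -347, 120, 0, 0, -1.2],
    [0, 266, -347, 120, 0, 0, -1.2],
    [0, 266, -347, 120, 0, 0, -1.2],
    [0, 266, -347, 120, 0, 0, -1.2],
    [0, 266, -347, 120, 0, 0, -1.2],
    [0, 266, -347, 120, 0, 0, -1.2],
    [0, 266, -347, 120, 0, 0, -1.2],
    [0, 266, -347, 120, 0, 0, -1.2],
    [0, 266, -347, 120, 0, 0, -1.2],
    [0, 266, -347, 120, 0, 0, -1.2]
  ]
}}

```text
clock: 1.1
position: [0.454, 0.2443, 0.3532]
ee_rot: [0.685, 0.729, 0.001, 0.001]
ft_force: [-0.5, 0.7, -0.0]
grip_width: 1.004
grasp_force: 0.0
```

```bash
python3 -c "
from g import *
print(n,grip); rel(grip+150*n,Rdial(1.85))"
```

```text
[-0.19927216 -0.06120569  0.97803091] [ 512.51223975 -216.2357098   105.5       ]
shift [  28.6 -469.7 -100.9] turn [ 0.142 -0.16  -0.826] | t 1.1 pos [454.  244.3 353.2] q [-0.91  0.04  0.34  1.56 -0.01  1.55 -0.51] f [-0.5  0.7 -0. ] gw 1.004
```

Call:
{"op": "step_arm", "data": {
  "moves": [
    [0, 29, -470, -30, 0.14, -0.16, -0.83],
    [0, 29, -470, -30, 0.14, -0.16, -0.83],
    [0, 29, -470, -30, 0.14, -0.16, -0.83],
    [0, 29, -470, -30, 0.14, -0.16, -0.83],
    [0, 29, -470, -30, 0.14, -0.16, -0.83],
    [0, 29, -470, -30, 0.14, -0.16, -0.83],
    [0, 29, -470, -30, 0.14, -0.16, -0.83],
    [0, 29, -470, -30, 0.14, -0.16, -0.83],
    [0, 29, -470, -30, 0.14, -0.16, -0.83],
    [0, 29, -470, -30, 0.14, -0.16, -0.83]
  ]
}}

```text
clock: 2.1
position: [0.4779, -0.2241, 0.3213]
ee_rot: [0.915, 0.39, 0.103, 0.011]
ft_force: [0.1, 0.7, 1.3]
grip_width: 1.0
grasp_force: 0.0
```

Call:
{"op": "step_arm", "data": {
  "moves": [
    [0, 0, 0, -20, 0, 0, 0],
    [0, 0, 0, -40, 0, 0, 0],
    [0, 0, 0, -40, 0, 0, 0],
    [0, 0, 0, -40, 0, 0, 0],
    [0, 0, 0, -40, 0, 0, 0]
  ]
}}

```text
clock: 2.6
position: [0.4794, -0.2195, 0.2823]
ee_rot: [0.914, 0.392, 0.103, 0.011]
ft_force: [-0.4, -0.3, 0.9]
grip_width: 0.998
grasp_force: 0.0
```

```bash
python3 -c "
from g import *
rel(grip+60*n,Rdial(1.85))
t=cam('top')['image'][130:250,360:480]; s=cam('side')['image'][95:185,300:400]
cv2.imwrite('pics/c1.png',np.hstack([cv2.resize(t,(400,400),interpolation=2),cv2.resize(s,(400,400),interpolation=2)]))"
```

```text
shift [  21.1   -0.4 -118.2] turn [ 0.001 -0.002 -0.006] | t 2.6 pos [ 479.4 -219.5  282.3] q [-0.57 -0.11  0.96  1.81 -0.04  1.24 -0.36] f [-0.4 -0.3  0.9] gw 0.998
```

View pics/c1.png

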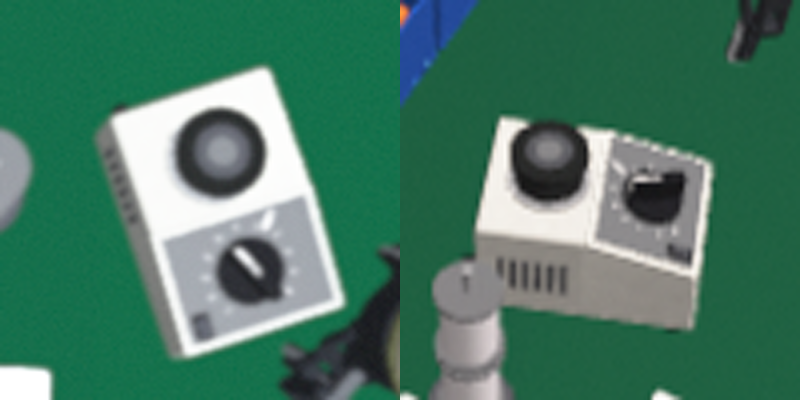

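The tool is clear of the mixer. The dial and white line are at about (248,268) in the crop, matching the measured angle.

Call:
{"op": "step_arm", "data": {
  "moves": [
    [0, 21, 0, -118, 0, 0, 0],
    [0, 21, 0, -118, 0, 0, 0],
    [0, 21, 0, -118, 0, 0, 0],
    [0, 27, 2, -145, 0, 0, 0],
    [0, 32, 4, -170, 0, 0, 0],
    [0, 35, 4, -184, 0, 0, 0],
    [0, 35, 4, -185, 0, 0, 0],
    [0, 35, 4, -185, 0, 0, 0]
  ]
}}

```text
clock: 3.5
position: [0.5142, -0.2159, 0.0969]
ee_rot: [0.914, 0.392, 0.103, 0.011]
ft_force: [0.1, -1.5, -0.4]
grip_width: 0.995
grasp_force: 0.0
```

```bash
python3 -c "
from g import *
rel(grip-8*n,Rdial(1.85))
c=cam('top');o=manip.get_obs();print(proj(c,o['position']));t=c['image'][150:240,380:500]; s=cam('side')['image'][95:185,300:400]
cv2.imwrite('pics/c2.png',np.hstack([cv2.resize(t,(400,300),interpolation=2),cv2.resize(s,(333,300),interpolation=2)]))"
```

```text
shift [-0.1  0.2  0.8] turn [ 0.002 -0.003 -0.006] | t 3.5 pos [ 514.2 -215.9   96.9] q [-0.45  0.3   0.97  1.97 -0.51  0.9   0.02] f [ 0.1 -1.5 -0.4] gw 0.995
[[436.46729877 212.72072861]]
```

View pics/c2.png

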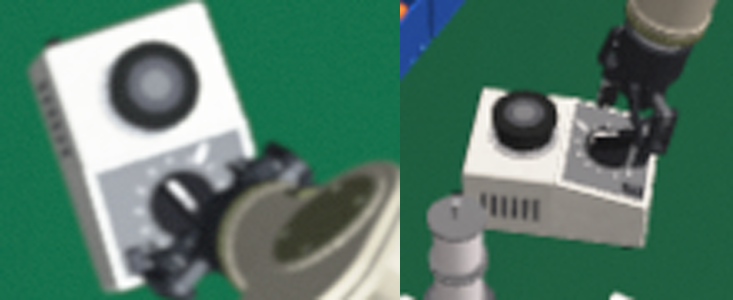

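The fingers straddle the bar, one on each side of the dial. Next I close.

Call:
{"op": "step_arm", "data": {
  "moves": [
    [0.5, 0, 0, 0, 0, 0, 0],
    [0.8, 0, 0, 0, 0, 0, 0],
    [1, 0, 0, 0, 0, 0, 0],
    [1, 0, 0, 0, 0, 0, 0],
    [1, 0, 0, 0, 0, 0, 0],
    [1, 0, 0, 0, 0, 0, 0],
    [1, 0, 0, 0, 0, 0, 0],
    [1, 0, 0, 0, 0, 0, 0]
  ],
  "grip_force": 25
}}

```text
clock: 4.4
position: [0.5147, -0.2164, 0.0968]
ee_rot: [0.914, 0.392, 0.103, 0.012]
ft_force: [4.6, -3.1, -0.2]
grip_width: 0.148
grasp_force: 28.7
```

```bash
python3 -c "
from g import *
o=manip.get_obs();print(o['torque'],o['grasp_force'],R.from_quat(o['ee_rot']).as_matrix()[:,1])
for a in (1.85,2.3,2.7,3.0): rel(grip-8*n,Rdial(a))
"
```

```text
[-0.69044904 -0.56162928 -0.18063996] 28.69102120399475 [ 0.71373155 -0.69298572  0.10177457]
shift [-0.6  0.6  0.9] turn [ 0.003 -0.002 -0.005] | t 4.4 pos [ 514.7 -216.4   96.8] q [-0.44  0.3   0.97  1.97 -0.51  0.9   0.02] f [ 4.6 -3.1 -0.2] gw 0.148
shift [-0.6  0.6  0.9] turn [ 0.092  0.026 -0.445] | t 4.4 pos [ 514.7 -216.4   96.8] q [-0.44  0.3   0.97  1.97 -0.51  0.9   0.02] f [ 4.6 -3.1 -0.2] gw 0.148
shift [-0.6  0.6  0.9] turn [ 0.171  0.05  -0.837] | t 4.4 pos [ 514.7 -216.4   96.8] q [-0.44  0.3   0.97  1.97 -0.51  0.9   0.02] f [ 4.6 -3.1 -0.2] gw 0.148
shift [-0.6  0.6  0.9] turn [ 0.231  0.068 -1.13 ] | t 4.4 pos [ 514.7 -216.4   96.8] q [-0.44  0.3   0.97  1.97 -0.51  0.9   0.02] f [ 4.6 -3.1 -0.2] gw 0.148
```

Call:
{"op": "step_arm", "data": {
  "moves": [
    [1, 0, 0, 0, 0.02, 0.006, -0.1],
    [1, 0, 0, 0, 0.043, 0.013, -0.21],
    [1, 0, 0, 0, 0.065, 0.02, -0.32],
    [1, 0, 0, 0, 0.088, 0.027, -0.43],
    [1, 0, 0, 0, 0.11, 0.034, -0.54],
    [1, 0, 0, 0, 0.133, 0.041, -0.65],
    [1, 0, 0, 0, 0.155, 0.047, -0.76],
    [1, 0, 0, 0, 0.177, 0.054, -0.87],
    [1, 0, 0, 0, 0.2, 0.061, -0.98],
    [1, 0, 0, 0, 0.22, 0.068, -1.08]
  ]
}}

```text
clock: 5.4
position: [0.5137, -0.2121, 0.0967]
ee_rot: [0.984, -0.147, 0.092, -0.05]
ft_force: [-12.6, 16.9, 23.4]
grip_width: 0.14
grasp_force: 32.2
```

Call:
{"op": "step_arm", "data": {
  "moves": [
    [1, 0, 0, 0, 0.01, 0.003, -0.05],
    [1, 0, 0, 0, 0.01, 0.003, -0.05],
    [1, 0, 0, 0, 0.01, 0.003, -0.05]
  ]
}}

```text
clock: 5.7
position: [0.5138, -0.212, 0.0967]
ee_rot: [0.98, -0.17, 0.091, -0.052]
ft_force: [-11.8, 16.0, 23.7]
grip_width: 0.143
grasp_force: 32.2
```

```bash
python3 -c "
from g import *
o=manip.get_obs();print(o['torque'],o['grasp_force'])
rel(grip-8*n,Rdial(3.0))
"
```

```text
[3.61138701 1.58981245 0.85142252] 32.22315162420273
shift [ 0.3 -3.8  1. ] turn [-0.01  -0.004 -0.005] | t 5.7 pos [ 513.8 -212.    96.7] q [-0.61  0.43  1.21  1.98 -0.69  0.98 -0.98] f [-11.8  16.   23.7] gw 0.143
```

Call:
{"op": "step_arm", "data": {
  "moves": [
    [0.6, 0, 0, 0, 0, 0, 0],
    [0.2, 0, 0, 0, 0, 0, 0],
    [0, 0, 0, 0, 0, 0, 0],
    [0, 0, 0, 0, 0, 0, 0],
    [0, -4, -1, 20, 0, 0, 0],
    [0, -12, -4, 60, 0, 0, 0],
    [0, -60, -70, 110, 0, 0, 0],
    [0, -100, -100, 150, 0, 0, 0],
    [0, -100, -100, 150, 0, 0, 0],
    [0, -100, -100, 150, 0, 0, 0]
  ]
}}

```text
clock: 6.7
position: [0.4113, -0.3211, 0.2493]
ee_rot: [0.979, -0.174, 0.096, -0.051]
ft_force: [0.5, -0.6, -1.2]
grip_width: 1.004
grasp_force: 0.0
```

```bash
python3 -c "
from g import *
rel(grip+60*n,Rdial(3.0))
c=cam('top');np.savez('top1.npz',**c);d=cam('side');np.savez('side1.npz',**d);t=c['image'][180:240,395:475]; s=d['image'][115:165,335:395]
cv2.imwrite('pics/c3.png',np.hstack([cv2.resize(t,(400,300),interpolation=2),cv2.resize(s,(360,300),interpolation=2)]))"
```

```text
shift [ 89.2 101.2 -85.1] turn [-0.006  0.007  0.006] | t 6.7 pos [ 411.3 -321.1  249.3] q [-0.67 -0.17  1.29  1.85 -0.01  1.21 -1.29] f [ 0.5 -0.6 -1.2] gw 1.004
```

View pics/c3.png

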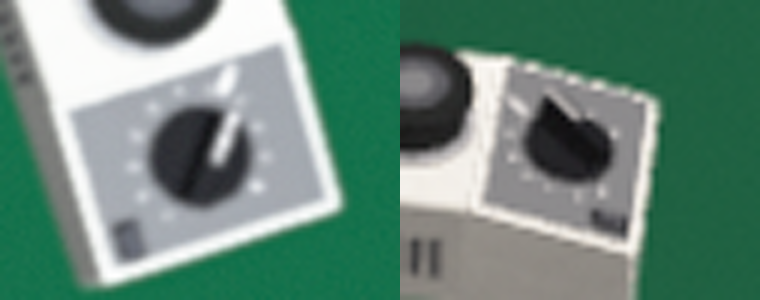

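The pointer line (217,163)-(237,115) in the crop runs about parallel to the long mark (222,92)-(233,68). I'll measure it exactly.

```bash
python3 -c "
from g import *
c=dict(np.load('top1.npz')); s=8
def onpanel(uv,h):
    p0=(M-52.5*mx+[0,0,86])/1000+n*h/1000; d=ray(c,uv); return c['o']+d*(((p0-c['o'])@n)/(d@n))[:,None],p0
g=cv2.resize(c['image'][180:240,395:475],None,fx=s,fy=s,interpolation=2).min(2)
k=s/5
for name,x0,y0,x1,y1,h,th in(('line',205,105,248,172,29,150),('mark',214,60,240,98,0,205)):
  for t in(th,th+15):
    m=np.zeros_like(g); a=[int(v*k) for v in(x0,y0,x1,y1)]; m[a[1]:a[3],a[0]:a[2]]=g[a[1]:a[3],a[0]:a[2]]>t
    nn,l,st,ce=cv2.connectedComponentsWithStats(m.astype(np.uint8)); i=1+st[1:,4].argmax(); ys,xs=np.nonzero(l==i)
    uv=np.c_[(xs+.5)/s-.5+395,(ys+.5)/s-.5+180]; P,p0=onpanel(uv,h); v=np.cross(n,u)
    q=np.c_[(P-p0)@u,(P-p0)@v]*1000; ce=q.mean(0); w,V=np.linalg.eigh(np.cov((q-ce).T)); e=V[:,1]*np.sign(V[0,1]); pr=(q-ce)@e
    print(name,t,'n',len(q),'ctr',ce.round(1),'len',np.ptp(pr).round(1),'wid',4*w[0]**.5,'dial by dir',2.356-np.arctan2(e[1],e[0]),'by pos',2.356-np.arctan2(ce[1],ce[0]))
"
```

```text
line 150 n 2358 ctr [ 19.3 -10.8] len 34.6 wid 10.625084965590695 dial by dir 3.0466908756033675 by pos 2.8639066852194457
line 165 n 1930 ctr [ 19.4 -10.7] len 33.9 wid 8.492247154290602 dial by dir 3.045081768306529 by pos 2.860111225793318
mark 205 n 1385 ctr [ 41.8 -24.9] len 20.3 wid 12.347169059961004 dial by dir 2.782155154863148 by pos 2.89284932417924
mark 220 n 834 ctr [ 40.5 -24.9] len 15.9 wid 7.943932052030143 dial by dir 3.0246335948778498 by pos 2.907504822449322
```

```bash
cat > y.py <<'E'
from g import *
for f in('top0.npz','top1.npz'):
    c=dict(np.load(f)); s=8; x0,y0=380,140
    im=cv2.resize(c['image'][y0:250,x0:475],None,fx=s,fy=s,interpolation=2).astype(int)
    m=(im[:,:,2]>125).astype(np.uint8)
    k=max(cv2.findContours(m,cv2.RETR_EXTERNAL,cv2.CHAIN_APPROX_NONE)[0],key=cv2.contourArea).reshape(-1,2); uv=(k+.5)/s-.5+[x0,y0]
    my=np.cross([0,0,1],mx); Mm=M/1000
    def edge(zf,sel,ax):
        P=onz(c,uv,.097)
        for _ in range(3):
            X=(P-Mm)@mx; z=np.where(X>0,.097,.097+X*.2095); d=ray(c,uv); P=c['o']+d*((z-c['o'][2])/d[:,2])[:,None]
        X=(P-Mm)@mx*1000; Y=(P-Mm)@my*1000; i=sel(X,Y); 
        a,b=(X,Y) if ax=='x' else (Y,X); p=np.polyfit(a[i],b[i],1); r=b[i]-np.polyval(p,a[i]); j=abs(r)<1.5; p=np.polyfit(a[i][j],b[i][j],1)
        return i.sum(),p.round(4),r.std().round(2)
    print(f,'right all',edge(0,lambda X,Y:(Y<-55)&(X>-90)&(X<90),'x'),'right deck',edge(0,lambda X,Y:(Y<-55)&(X>10)&(X<92),'x'))
    print(' rear',edge(0,lambda X,Y:(X>90)&(abs(Y)<55),'y'),'front',edge(0,lambda X,Y:(X<-90)&(abs(Y)<55),'y'))
E
python3 y.py
```

```text
top0.npz right all (np.int64(495), array([ 2.08000e-02, -6.91241e+01]), np.float64(0.26)) right deck (np.int64(222), array([ 1.8100e-02, -6.8919e+01]), np.float64(0.24))
 rear (np.int64(298), array([-2.250000e-02,  1.104445e+02]), np.float64(0.14)) front (np.int64(299), array([-2.270000e-02, -1.018358e+02]), np.float64(0.16))
top1.npz right all (np.int64(495), array([ 2.08000e-02, -6.91241e+01]), np.float64(0.26)) right deck (np.int64(222), array([ 1.8200e-02, -6.8928e+01]), np.float64(0.23))
 rear (np.int64(298), array([-2.300000e-02,  1.104367e+02]), np.float64(0.14)) front (np.int64(299), array([-2.270000e-02, -1.018336e+02]), np.float64(0.16))
```

```bash
sed -i 's/^yaw=.298; M=np.array(\[567,-199.5,0.\])/yaw=.3195; M=np.array([570.5,-196.3,0.])/' g.py; python3 -c "
from g import *
v=np.cross(n,u)
def run(c,roi,h,bg):
    p0=(M-52.5*mx+[0,0,86])/1000+n*h/1000
    x,y,w,hh=roi; I=c['image'][y:y+hh,x:x+w].astype(float).min(2); W=np.clip(I-bg,0,None); ys,xs=np.nonzero(W); W=W[ys,xs]
    d=ray(c,np.c_[xs+x,ys+y]); P=c['o']+d*(((p0-c['o'])@n)/(d@n))[:,None]; q=np.c_[(P-p0)@u,(P-p0)@v]*1000
    ce=np.average(q,axis=0,weights=W); C=np.cov(q.T,aweights=W); ww,V=np.linalg.eigh(C); e=V[:,1]*np.sign(V[0,1])
    print(roi,len(q),ce.round(1),(12*ww)**.5,'dir',2.356-np.arctan2(e[1],e[0]))
    return ce
c=dict(np.load('top1.npz')); s=dict(np.load('side1.npz'))
print(c['image'][188:216,434:448].min(2))
for bg in(100,130): run(c,(436,200,8,15),29,bg)
for bg in(190,205): run(c,(437,192,7,9),0,bg)
print(s['image'][125:142,350:372].min(2))
"
```

```text
[[250 252 252 252 251 251 251 251 251 251 251 250 250 247]
 [251 252 251 251 251 250 250 250 250 250 249 244 236 223]
 [250 251 250 250 250 249 249 246 238 231 225 210 192 177]
 [250 250 250 249 246 238 231 221 202 186 176 171 165 165]
 [249 246 241 233 221 208 206 200 182 168 166 164 163 163]
 [232 223 203 187 178 189 221 223 196 172 164 165 162 166]
 [190 178 170 166 173 211 237 232 199 171 164 165 163 163]
 [167 165 166 167 188 231 247 236 195 165 163 164 163 164]
 [164 167 174 181 211 243 248 228 184 164 164 163 163 164]
 [167 172 187 196 224 245 242 211 173 165 164 162 163 165]
 [165 173 185 197 215 231 222 187 172 172 168 167 163 165]
 [164 165 171 175 184 192 185 176 182 185 174 168 165 163]
 [145 142 145 148 153 161 164 175 190 186 174 165 164 165]
 [ 96  95  99 105 119 135 155 173 179 176 167 163 162 163]
 [ 52  50  54  54  72 101 153 193 191 171 164 163 165 164]
 [ 44  40  32  27  44 100 178 227 207 170 161 166 168 166]
 [ 43  40  27  22  50 122 198 224 189 145 153 174 182 176]
 [ 44  32  25  31  69 147 207 199 146 115 143 179 195 184]
 [ 39  32  19  42 104 176 208 177 110 
[... 1763 characters left out ...]
9  20  26 124 146 105 144 142
  136 140 139 139]
 [224 170 138 139 141 146 104  49  24  21  20  18  20  26  56  47  37  84
  117 135 139 139]
 [212 159 150 155 145 133  80  37  34  25  19  19  17  20  27  31  36  36
   67 115 160 150]
 [206 151 161 170 149 113  63  35  37  35  24  21  20  18  18  23  32  35
   37  75 176 161]
 [204 148 140 142 140  94  46  36  37  37  36  26  20  18  18  17  25  34
   36  38 113 137]
 [188 139 139 139 140 101  52  36  37  36  37  32  27  19  21  20  18  23
   31  36  91 130]
 [166 139 140 163 153 117  62  34  37  38  38  36  33  26  22  19  20  17
   24  26  83 129]
 [152 139 138 184 165 141  94  43  31  36  35  36  36  34  30  24  18  19
   23  27  97 132]]
```

Both the mark and the pointer line now check out: by position the mark reads 2.98 and the line 3.0. The dial is done, so I go to the bottle.

Call:
{"op": "step_arm", "data": {
  "moves": [
    [0, 20, 50, 80, 0, 0, 0.15],
    [0, 30, 100, 80, 0, 0, 0.3],
    [0, 40, 150, 80, 0, 0, 0.45],
    [0, 50, 200, 80, 0, 0, 0.6],
    [0, 60, 250, 80, 0, 0, 0.75],
    [0, 70, 300, 80, 0, 0, 0.9],
    [0, 80, 350, 80, 0, 0, 1.05],
    [0, 90, 400, 80, 0, 0, 1.2],
    [0, 90, 430, 80, 0, 0, 1.35],
    [0, 100, 450, 80, 0, 0, 1.5]
  ]
}}

```text
clock: 7.8
position: [0.5131, 0.1398, 0.3238]
ee_rot: [0.83, 0.547, 0.032, -0.099]
ft_force: [0.4, -1.3, 1.3]
grip_width: 1.003
grasp_force: 0.0
```

```bash
python3 -c "
from g import *
rel([520,254.5,250],Rdown(2.98))"
```

```text
shift [  6.9 114.7 -73.8] turn [-0.092 -0.223  1.807] | t 7.8 pos [513.1 139.8 323.8] q [-1.11  0.13  0.99  1.6  -0.31  1.51 -0.5 ] f [ 0.4 -1.3  1.3] gw 1.003
```

Call:
{"op": "step_arm", "data": {
  "moves": [
    [0, 7, 115, -20, -0.09, -0.22, 1.81],
    [0, 7, 115, -40, -0.09, -0.22, 1.81],
    [0, 7, 115, -74, -0.09, -0.22, 1.81],
    [0, 7, 115, -74, -0.09, -0.22, 1.81],
    [0, 7, 115, -74, -0.09, -0.22, 1.81],
    [0, 7, 115, -74, -0.09, -0.22, 1.81],
    [0, 7, 115, -74, -0.09, -0.22, 1.81],
    [0, 7, 115, -74, -0.09, -0.22, 1.81],
    [0, 7, 115, -74, -0.09, -0.22, 1.81],
    [0, 7, 115, -74, -0.09, -0.22, 1.81]
  ]
}}

```text
clock: 8.8
position: [0.5198, 0.2509, 0.2487]
ee_rot: [0.24, 0.971, 0.006, -0.024]
ft_force: [-0.2, 0.6, -0.2]
grip_width: 0.999
grasp_force: 0.0
```

Call:
{"op": "step_arm", "data": {
  "moves": [
    [0, 0, 0, 0, 0, 0, 0.15],
    [0, 0, 0, 0, 0, 0, 0.3],
    [0, 0, 0, 0, 0, 0, 0.3],
    [0, 0, 0, 0, 0, 0, 0.3],
    [0, 0, 0, 0, 0, 0, 0.3]
  ]
}}

```text
clock: 9.3
position: [0.5207, 0.2497, 0.2511]
ee_rot: [0.097, 0.995, 0.004, -0.024]
ft_force: [0.3, 1.1, -0.7]
grip_width: 0.999
grasp_force: 0.0
```

```bash
python3 -c "
from g import *
rel([520,254.5,82],Rdown(2.98))"
```

```text
shift [  -0.7    4.8 -169.1] turn [-0.013 -0.048  0.033] | t 9.3 pos [520.7 249.7 251.1] q [-1.04  0.27  0.66  1.56 -0.2   1.4   1.01] f [ 0.3  1.1 -0.7] gw 0.999
```

Call:
{"op": "step_arm", "data": {
  "moves": [
    [0, -1, 5, 0, -0.013, -0.048, 0.033],
    [0, -1, 5, -40, -0.013, -0.048, 0.033],
    [0, -1, 5, -80, -0.013, -0.048, 0.033],
    [0, -1, 5, -110, -0.013, -0.048, 0.033],
    [0, -1, 5, -140, -0.013, -0.048, 0.033],
    [0, -1, 5, -155, -0.013, -0.048, 0.033],
    [0, -1, 5, -169, -0.013, -0.048, 0.033],
    [0, -1, 5, -169, -0.013, -0.048, 0.033],
    [0, -1, 5, -169, -0.013, -0.048, 0.033]
  ]
}}

```text
clock: 10.2
position: [0.5205, 0.2545, 0.0842]
ee_rot: [0.08, 0.997, 0.001, 0.001]
ft_force: [1.0, 0.5, 0.9]
grip_width: 1.002
grasp_force: 0.0
```

```bash
python3 -c "
from g import *
rel([520,254.5,82],Rdown(2.98))
t=cam('top')['image'][150:250,230:350]; s=cam('side')['image'][170:270,245:365]
cv2.imwrite('pics/c4.png',np.hstack([cv2.resize(t,(400,333),interpolation=2),cv2.resize(s,(400,333),interpolation=2)]))"
```

```text
shift [-0.5 -0.  -2.2] turn [-0.001  0.002 -0.002] | t 10.2 pos [520.5 254.5  84.2] q [-1.03  0.4   0.6   1.78 -0.26  1.04  1.08] f [1.  0.5 0.9] gw 1.002
```

View pics/c4.png

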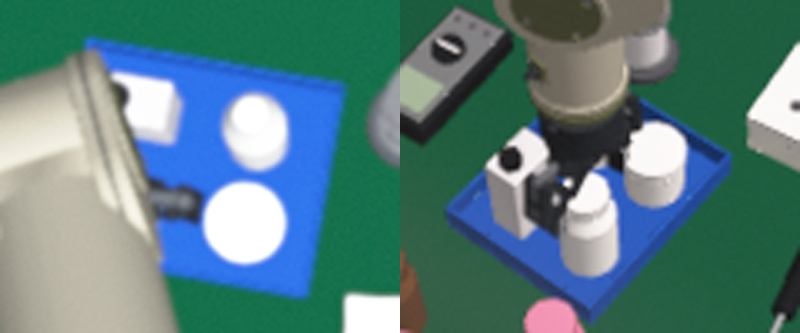

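The fingers straddle the cap, the left finger near crop (550,200) and the right near (620,155). The neighbours are clear. Next I close gently.

Call:
{"op": "step_arm", "data": {
  "moves": [
    [0.15, 0, 0, -1, 0, 0, 0],
    [0.25, 0, 0, -1, 0, 0, 0],
    [0.35, 0, 0, -1, 0, 0, 0],
    [0.45, 0, 0, -1, 0, 0, 0],
    [0.6, 0, 0, -1, 0, 0, 0],
    [0.6, 0, 0, -1, 0, 0, 0],
    [0.6, 0, 0, -1, 0, 0, 0]
  ],
  "grip_force": 50
}}

```text
clock: 11.0
position: [0.5204, 0.2551, 0.083]
ee_rot: [0.079, 0.997, 0.001, 0.001]
ft_force: [-0.5, 1.8, 6.6]
grip_width: 0.526
grasp_force: 51.6
```

```bash
python3 -c "
from g import *
rel([520,254.5,82],Rdown(2.98)); o=manip.get_obs(); print(o['grasp_force'],o['torque'])"
```

```text
shift [-0.4 -0.6 -1. ] turn [-0.002  0.003 -0.003] | t 11.0 pos [520.4 255.1  83. ] q [-1.03  0.4   0.6   1.78 -0.26  1.03  1.09] f [-0.5  1.8  6.6] gw 0.526
51.6439712580177 [ 0.4273756   0.07708173 -0.01722075]
```

Call:
{"op": "step_arm", "data": {
  "moves": [
    [0.6, 0, 0, 10, 0, 0, 0],
    [0.6, 0, 0, 35, 0, 0, 0],
    [0.6, 0, 0, 70, 0, 0, 0],
    [0.6, 0, 0, 110, 0, 0, 0],
    [0.6, 0, 0, 150, 0, 0, 0],
    [0.6, 0, 0, 190, 0, 0, 0],
    [0.6, 0, 0, 215, 0, 0, 0],
    [0.6, 2, -10, 220, 0, 0, 0],
    [0.6, 6, -30, 220, 0, 0, 0],
    [0.6, 12, -60, 220, 0, 0, 0]
  ]
}}

```text
clock: 12.0
position: [0.5311, 0.1941, 0.3008]
ee_rot: [0.078, 0.997, -0.0, -0.0]
ft_force: [0.4, -0.8, -2.1]
grip_width: 0.522
grasp_force: 52.5
```

```bash
python3 -c "
from g import *
rel([613,-182,303],Rdown(2.98)); o=manip.get_obs(); print(o['grasp_force'],o['torque'])"
```

```text
shift [  81.9 -376.1    2.2] turn [ 0.    -0.    -0.005] | t 12.0 pos [531.1 194.1 300.8] q [-1.03  0.19  0.7   1.54 -0.12  1.45  1.09] f [ 0.4 -0.8 -2.1] gw 0.522
52.50940834666835 [-0.05286478 -0.08692825  0.04747241]
```

Call:
{"op": "step_arm", "data": {
  "moves": [
    [0.6, 9, -41, 2, 0, 0, 0],
    [0.6, 18, -83, 2, 0, 0, 0],
    [0.6, 27, -125, 2, 0, 0, 0],
    [0.6, 36, -167, 2, 0, 0, 0],
    [0.6, 45, -209, 2, 0, 0, 0],
    [0.6, 54, -251, 2, 0, 0, 0],
    [0.6, 63, -292, 2, 0, 0, 0],
    [0.6, 72, -330, 2, 0, 0, 0],
    [0.6, 79, -360, 2, 0, 0, 0],
    [0.6, 82, -376, 2, 0, 0, 0]
  ]
}}

```text
clock: 13.0
position: [0.6123, -0.1861, 0.3026]
ee_rot: [0.082, 0.997, -0.0, -0.001]
ft_force: [0.6, -0.4, -2.7]
grip_width: 0.522
grasp_force: 52.5
```

Call:
{"op": "step_arm", "data": {
  "moves": [
    [0.6, 0, 0, -15, 0, 0, 0],
    [0.6, 0, 0, -35, 0, 0, 0],
    [0.6, 0, 0, -55, 0, 0, 0],
    [0.6, 0, 0, -70, 0, 0, 0],
    [0.6, 0, 0, -75, 0, 0, 0],
    [0.6, 0, 0, -75, 0, 0, 0],
    [0.6, 0, 0, -75, 0, 0, 0]
  ]
}}

```text
clock: 13.7
position: [0.6142, -0.1817, 0.23]
ee_rot: [0.079, 0.997, 0.0, 0.001]
ft_force: [-0.6, 0.5, -2.0]
grip_width: 0.523
grasp_force: 52.7
```

```bash
python3 -c "
from g import *
rel([613,-182,209],Rdown(2.98)); o=manip.get_obs(); print(o['grasp_force'],o['torque'])
t=cam('top')['image'][130:250,370:490]; s=cam('side')['image'][75:175,290:390]
cv2.imwrite('pics/c5.png',np.hstack([cv2.resize(t,(400,400),interpolation=2),cv2.resize(s,(400,400),interpolation=2)]))"
```

```text
shift [ -1.2  -0.3 -21. ] turn [-0.001  0.002 -0.003] | t 13.7 pos [ 614.2 -181.7  230. ] q [-0.39  0.46  0.84  1.46 -0.35  1.37  1.88] f [-0.6  0.5 -2. ] gw 0.523
52.68608159880387 [-0.00903804 -0.02072802  0.00216342]
```

View pics/c5.png

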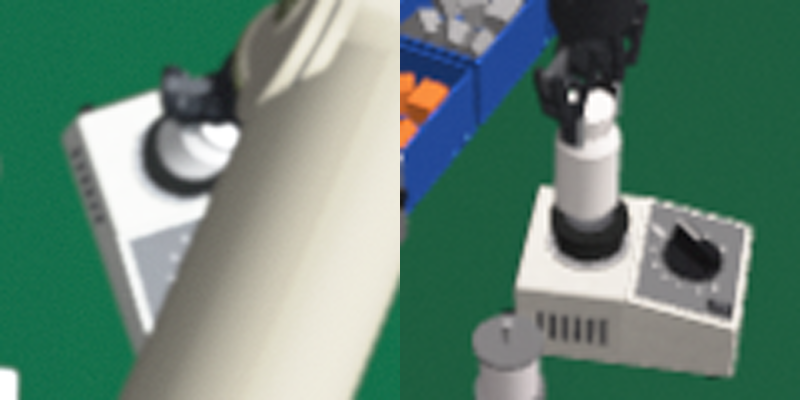

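In the side view the bottle sits upright over the platform, bottle axis at x≈587 and platform at x≈590. Next I press down gradually.

Call:
{"op": "step_arm", "data": {
  "moves": [
    [0.6, -1, 0, -6, 0, 0, 0],
    [0.6, -1, 0, -12, 0, 0, 0],
    [0.6, -1, 0, -17, 0, 0, 0],
    [0.6, -1, 0, -21, 0, 0, 0],
    [0.6, -1, 0, -24, 0, 0, 0],
    [0.6, -1, 0, -27, 0, 0, 0],
    [0.6, -1, 0, -29, 0, 0, 0],
    [0.6, -1, 0, -29, 0, 0, 0]
  ],
  "grip_force": 70
}}

```text
clock: 14.6
position: [0.6133, -0.1817, 0.2011]
ee_rot: [0.079, 0.997, 0.001, 0.001]
ft_force: [-2.6, 2.5, 7.0]
grip_width: 0.519
grasp_force: 75.2
```

Call:
{"op": "step_arm", "data": {
  "moves": [
    [0.6, 0, 0, -1, 0, 0, 0],
    [0.6, 0, 0, -2, 0, 0, 0],
    [0.6, 0, 0, -2, 0, 0, 0]
  ]
}}

```text
clock: 14.9
position: [0.6138, -0.1818, 0.201]
ee_rot: [0.079, 0.997, 0.001, 0.002]
ft_force: [-6.8, 4.4, 20.0]
grip_width: 0.518
grasp_force: 76.8
```

The force rises with no more travel, so the platform is on its stop. Hold about 3 s.

Call:
{"op": "step_arm", "data": {
  "moves": [
    [0.6, 0, 0, 0, 0, 0, 0],
    [0.6, 0, 0, 0, 0, 0, 0],
    [0.6, 0, 0, 0, 0, 0, 0],
    [0.6, 0, 0, 0, 0, 0, 0],
    [0.6, 0, 0, 0, 0, 0, 0],
    [0.6, 0, 0, 0, 0, 0, 0],
    [0.6, 0, 0, 0, 0, 0, 0],
    [0.6, 0, 0, 0, 0, 0, 0],
    [0.6, 0, 0, 0, 0, 0, 0],
    [0.6, 0, 0, 0, 0, 0, 0]
  ]
}}

```text
clock: 15.9
position: [0.6138, -0.1818, 0.201]
ee_rot: [0.079, 0.997, 0.001, 0.002]
ft_force: [-5.9, 4.4, 20.3]
grip_width: 0.515
grasp_force: 76.8
```

Call:
{"op": "step_arm", "data": {
  "moves": [
    [0.6, 0, 0, 0, 0, 0, 0],
    [0.6, 0, 0, 0, 0, 0, 0],
    [0.6, 0, 0, 0, 0, 0, 0],
    [0.6, 0, 0, 0, 0, 0, 0],
    [0.6, 0, 0, 0, 0, 0, 0],
    [0.6, 0, 0, 0, 0, 0, 0],
    [0.6, 0, 0, 0, 0, 0, 0],
    [0.6, 0, 0, 0, 0, 0, 0],
    [0.6, 0, 0, 0, 0, 0, 0],
    [0.6, 0, 0, 0, 0, 0, 0]
  ]
}}

```text
clock: 16.9
position: [0.6138, -0.1818, 0.201]
ee_rot: [0.079, 0.997, 0.001, 0.002]
ft_force: [-5.6, 4.0, 20.6]
grip_width: 0.52
grasp_force: 76.8
```

Call:
{"op": "step_arm", "data": {
  "moves": [
    [0.6, 0, 0, 0, 0, 0, 0],
    [0.6, 0, 0, 0, 0, 0, 0],
    [0.6, 0, 0, 0, 0, 0, 0],
    [0.6, 0, 0, 0, 0, 0, 0],
    [0.6, 0, 0, 0, 0, 0, 0],
    [0.6, 0, 0, 0, 0, 0, 0],
    [0.6, 0, 0, 0, 0, 0, 0],
    [0.6, 0, 0, 0, 0, 0, 0],
    [0.6, 0, 0, 0, 0, 0, 0],
    [0.6, 0, 0, 0, 0, 0, 0]
  ]
}}

```text
clock: 17.9
position: [0.6138, -0.1818, 0.201]
ee_rot: [0.079, 0.997, 0.001, 0.002]
ft_force: [-5.8, 4.0, 20.0]
grip_width: 0.517
grasp_force: 76.8
```

```bash
python3 -c "
from g import *
rel([520.4,255.1,303],Rdown(2.98)); o=manip.get_obs(); print(o['torque'])
s=cam('side')['image'][75:175,290:390]
cv2.imwrite('pics/c6.png',cv2.resize(s,(500,500),interpolation=2))"
```

```text
shift [-93.4 436.9 102. ] turn [-0.001  0.005 -0.003] | t 17.9 pos [ 613.8 -181.8  201. ] q [-0.39  0.48  0.83  1.5  -0.36  1.32  1.89] f [-5.8  4.  20. ] gw 0.517
[ 0.8029122   1.47574237 -0.02334837]
```

View pics/c6.png

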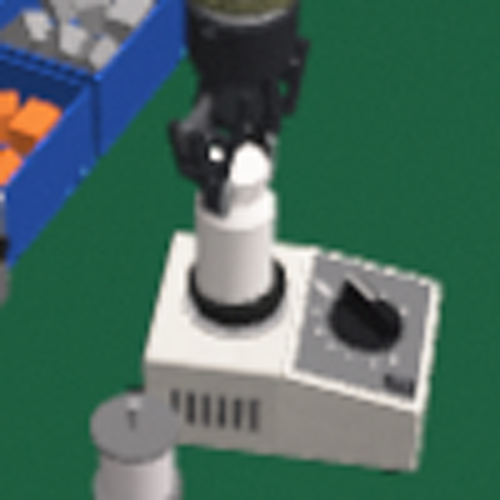

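The platform is fully down, flush near the deck, and the bottle is upright and centred at (235,270). Now back to the tray.

Call:
{"op": "step_arm", "data": {
  "moves": [
    [0.6, 0, 0, 6, 0, 0, 0],
    [0.6, 0, 0, 20, 0, 0, 0],
    [0.6, 0, 0, 45, 0, 0, 0],
    [0.6, 0, 0, 75, 0, 0, 0],
    [0.6, 0, 0, 95, 0, 0, 0],
    [0.6, 0, 0, 102, 0, 0, 0],
    [0.6, -3, 15, 102, 0, 0, 0],
    [0.6, -9, 40, 102, 0, 0, 0],
    [0.6, -17, 80, 102, 0, 0, 0],
    [0.6, -26, 120, 102, 0, 0, 0]
  ]
}}

```text
clock: 18.95
position: [0.5862, -0.0609, 0.2993]
ee_rot: [0.08, 0.997, 0.0, 0.0]
ft_force: [1.7, 0.5, -2.5]
grip_width: 0.522
grasp_force: 74.1
```

Call:
{"op": "step_arm", "data": {
  "moves": [
    [0.6, -8, 40, 0, 0, 0, 0],
    [0.6, -16, 80, 0, 0, 0, 0],
    [0.6, -25, 120, 0, 0, 0, 0],
    [0.6, -34, 160, 0, 0, 0, 0],
    [0.6, -42, 200, 0, 0, 0, 0],
    [0.6, -51, 240, 0, 0, 0, 0],
    [0.6, -58, 275, 0, 0, 0, 0],
    [0.6, -64, 300, 0, 0, 0, 0],
    [0.6, -67, 313, 0, 0, 0, 0],
    [0.6, -67, 316, 0, 0, 0, 0]
  ]
}}

```text
clock: 19.95
position: [0.5193, 0.2555, 0.2996]
ee_rot: [0.078, 0.997, 0.0, 0.0]
ft_force: [0.3, -0.9, -3.7]
grip_width: 0.512
grasp_force: 74.0
```

Call:
{"op": "step_arm", "data": {
  "moves": [
    [0.6, 0, 0, 0, 0, 0, 0],
    [0.6, 0, 0, 0, 0, 0, 0]
  ]
}}

```text
clock: 20.15
position: [0.5207, 0.2523, 0.3004]
ee_rot: [0.081, 0.997, 0.0, 0.001]
ft_force: [0.1, -0.2, -1.6]
grip_width: 0.521
grasp_force: 74.0
```

```bash
python3 -c "
from g import *
rel([520.4,255,84],Rdown(2.98)); o=manip.get_obs(); print(o['torque'])
s=cam('side');np.savez('s2.npz',**s)
im=s['image'][150:280,240:370]
cv2.imwrite('pics/c7.png',cv2.resize(im,(500,500),interpolation=2))"
```

```text
shift [  -0.3    2.7 -216.4] turn [-0.     0.002 -0.   ] | t 20.15 pos [520.7 252.3 300.4] q [-1.11  0.22  0.7   1.51 -0.14  1.46  1.  ] f [ 0.1 -0.2 -1.6] gw 0.521
[-0.07762889  0.05957916 -0.04476155]
```

View pics/c7.png

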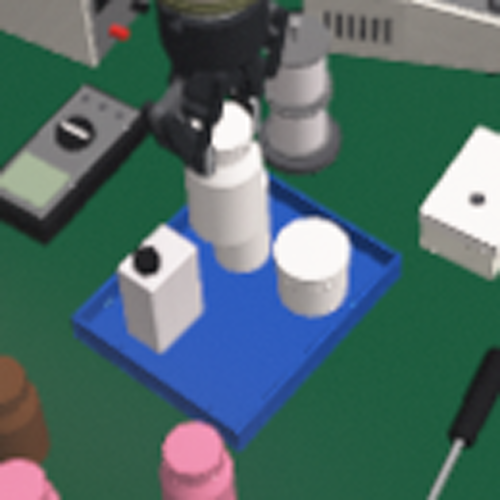

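The bottle is upright above its free place; the other containers haven't moved. Next I lower it.

Call:
{"op": "step_arm", "data": {
  "moves": [
    [0.6, 0, 2.5, -20, 0, 0, 0],
    [0.6, 0, 2.5, -55, 0, 0, 0],
    [0.6, 0, 2.5, -95, 0, 0, 0],
    [0.6, 0, 2.5, -135, 0, 0, 0],
    [0.6, 0, 2.5, -170, 0, 0, 0],
    [0.6, 0, 2.5, -195, 0, 0, 0],
    [0.6, 0, 2.5, -208, 0, 0, 0],
    [0.6, 0, 2.5, -212, 0, 0, 0],
    [0.6, 0, 2.5, -214, 0, 0, 0],
    [0.6, 0, 2.5, -214, 0, 0, 0]
  ]
}}

```text
clock: 21.2
position: [0.5207, 0.257, 0.0875]
ee_rot: [0.079, 0.997, 0.001, 0.001]
ft_force: [0.3, -0.3, -2.0]
grip_width: 0.517
grasp_force: 74.0
```

Call:
{"op": "step_arm", "data": {
  "moves": [
    [0.6, 0, 0, -1, 0, 0, 0],
    [0.6, 0, 0, -2, 0, 0, 0],
    [0.6, 0, 0, -2, 0, 0, 0]
  ]
}}

```text
clock: 21.5
position: [0.5201, 0.2569, 0.0846]
ee_rot: [0.079, 0.997, 0.001, 0.001]
ft_force: [0.3, 0.7, -2.5]
grip_width: 0.519
grasp_force: 74.0
```

Call:
{"op": "step_arm", "data": {
  "moves": [
    [0.6, 0, -2, 0, 0, 0, 0],
    [0.6, 0, -2, -1, 0, 0, 0],
    [0.6, 0, -2, -2, 0, 0, 0],
    [0.6, 0, -2, -2, 0, 0, 0]
  ]
}}

```text
clock: 21.9
position: [0.5204, 0.2547, 0.0831]
ee_rot: [0.079, 0.997, 0.001, 0.001]
ft_force: [-2.4, -1.1, 5.5]
grip_width: 0.518
grasp_force: 74.8
```

The bottle is on the floor of the tray (contact force, same height as at the start). Now I release gently and retreat.

Call:
{"op": "step_arm", "data": {
  "moves": [
    [0.45, 0, 0, 0, 0, 0, 0],
    [0.4, 0, 0, 0, 0, 0, 0],
    [0.3, 0, 0, 0, 0, 0, 0],
    [0.15, 0, 0, 0, 0, 0, 0],
    [0, 0, 0, 0, 0, 0, 0],
    [0, 0, 0, 0, 0, 0, 0],
    [0, 0, 0, 15, 0, 0, 0],
    [0, 0, 0, 50, 0, 0, 0],
    [0, 0, 0, 100, 0, 0, 0],
    [0, 0, 0, 150, 0, 0, 0]
  ],
  "grip_force": 20
}}

```text
clock: 22.9
position: [0.5197, 0.2543, 0.235]
ee_rot: [0.08, 0.997, 0.0, 0.001]
ft_force: [1.4, 0.9, -1.0]
grip_width: 1.001
grasp_force: 0.0
```

Call:
{"op": "step_arm", "data": {
  "moves": [
    [0, 0, 0, 50, 0, 0, 0],
    [0, -40, 40, 80, 0, 0, 0],
    [0, -80, 80, 80, 0, 0, 0],
    [0, -110, 120, 80, 0, 0, 0],
    [0, -140, 160, 80, 0, 0, 0],
    [0, -170, 200, 80, 0, 0, 0],
    [0, -200, 240, 80, 0, 0, 0],
    [0, -200, 240, 80, 0, 0, 0],
    [0, -200, 240, 80, 0, 0, 0]
  ]
}}

```text
clock: 23.8
position: [0.3171, 0.4973, 0.3126]
ee_rot: [0.077, 0.997, 0.0, 0.001]
ft_force: [0.2, -0.7, -0.6]
grip_width: 1.0
grasp_force: 0.0
```

```bash
python3 - <<'E'
from g import *
rel([520.4,255,300],Rdown(2.98))
c=cam('top'); s=cam('side'); T0=np.load('top0.npz')['image'].astype(int); 
cv2.imwrite('pics/c8.png',np.vstack([cv2.resize(c['image'][140:260,220:480],(650,300),interpolation=2),cv2.resize(s['image'][100:270,230:400],(300,300),interpolation=2).copy() if 0 else cv2.resize(s['image'][100:275,200:430],(650,300)) ]))
E
```

```text
shift [ 203.3 -242.3  -12.6] turn [-0.001  0.001 -0.008] | t 23.8 pos [317.1 497.3 312.6] q [-1.5   0.23  0.51  1.45 -0.11  1.48  0.43] f [ 0.2 -0.7 -0.6] gw 1.0
```

View pics/c8.png

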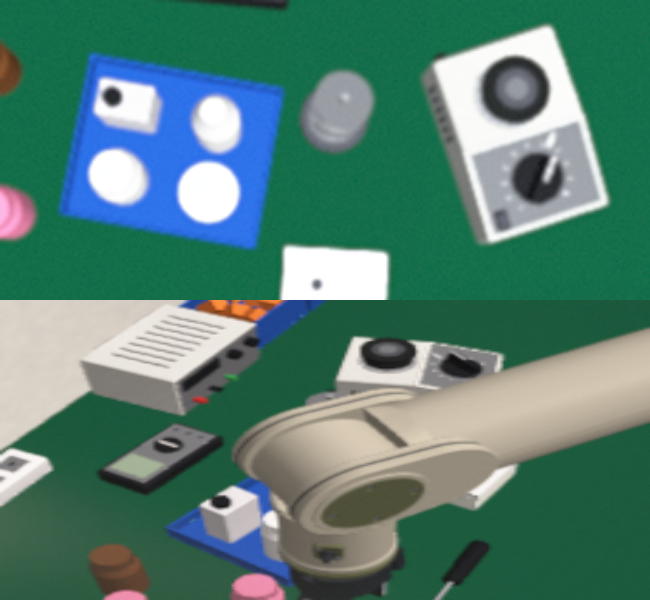

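The bottle stands upright in its own place at (118,177) in the top crop. The dial points at the long mark, and everything else is where it was.

```bash
python3 -c "
from workcell import manip
print(manip.hand_in())"
```

```text
the job is handed in; nothing more can be done
None
```

I set the dial to the long mark, held the bottle down on the mixer platform for about 3 s, stood it upright back in its own place in the tray, and handed the job in at about 24 s; no verdict was returned.

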